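# Set and pin the castle nut of a chandelier hanger

## Robot

A 7-joint arm with a two-finger parallel gripper is mounted at the origin on the work surface. World frame = base frame: x ahead of the robot, y to its left, z up, the work surface at z = 0. Lengths are in mm, angles in rad, forces in N, time in s.
With the tool pointing down it reaches from about 400 to 900 mm from the base axis. Payload 5.6 kg.
Tool frame: the origin (TCP) lies at the very end of the fingers, on their centre line; the grasp point (between the pads) lies 19 mm behind it (arm.pinch_z is the z of the grasp point in the tool frame, in mm); z points along the fingers, y is the line along which they close (so a half turn about z gives the same grasp; the last joint's range is limited). The gripper opens to 92 mm and grips with 3 to 60 N. Pads are 20 mm wide; open, the fingers measure 128 mm over their backs; the gripper's body (75 mm by 189 mm) begins 69 mm behind the grasp point.
Start: joints at [-1.344, 0.468, -0.012, 1.603, 0.006, 1.071, -0.056], TCP at [173.292, 626.481, 214.592] pointing down, gripper open.
Joint ranges: [-2.53, 2.53], [-0.31, 2.02], [-1.57, 1.55], [0.28, 2.44], [-1.29, 4.43], [0.15, 1.84], [-2.92, 2.92]. Speed limits (rad/s): [2.57, 2.57, 3.14, 3.14, 3.14, 3.14, 3.14].

## Interface

Orientations are given as a unit quaternion [w, x, y, z].
In Python, from bench import arm, vision, job, finder gives the robot as it stands. The module is installed in compiled form; this text tells all that it offers.
- The arm moves only by the shell command python3 -m creep 'ROWS' [OPENING] [FORCE]. ROWS is JSON, a list of rows, each an object with "dp": the shift along the world's x, y, z scaled (see below), a list of three; "rot": the turn, a rotation vector about the world's x, y, z scaled (see below), a list of three. In form: [{"dp": [x, y, z], "rot": [rx, ry, rz]}, ...]. A call has 1 to 8 rows; each row shifts and turns the commanded pose from where the row before left it; what a row does not reach is not made up. The controller multiplies each number of a shift by 0.04 m and each number of a turn by 4 degrees. A row lasts 1/8 s, in which the tool goes at most 62.5 mm and 10.7 degrees, less where a joint would pass 70% of its speed; a pose out of reach is approached as far as the arm can. A call with a number of a shift or a turn outside -1 to 1 is refused whole. A call with a gripper value outside its range is refused whole. OPENING is the closure, from 0 (fully open) to 1 (shut), set as the call begins (- or left out, the last holds). The fingers move at their own pace and stop on an object; FORCE is the grip in N (left out, the last holds). Time passes only in rows, so rows that do not move let the fingers close. It gives the time, the measured TCP pose, the force, the opening and the grip force at its end, in the units of the state.
- arm.state(): the state, without advancing time (a new reading comes with each control period).
- vision.grab_frame(name): name is "scene" or "top" or "wrist"; returns the picture (420x560x3 uint8, red, green, blue); there is no depth.
- vision.camera_model(name): a dict with "fovy" (degrees; the focal length in pixels is half the picture's height over the tangent of half this angle, whatever the lens; pixels are square), "cx", "cy" (the principal point, pixels), "rvec" (rotation vector, rad) and "tvec" (3), from world to camera coordinates, as OpenCV has them. Camera axes: x right, y down, z forward; pixel columns grow to the right and rows downward; lengths in mm; the calibration is good to about 2 mm. A picture is of the moment at which its call begins: read the wrist's pose just before it. camera_model takes no time and is no camera call; for the wrist camera it gives the pose at the moment of the call.
- job.finish_job(): hands the job in; it is judged then, once.
Trained networks look in the newest picture that a camera, given by its name, has taken for a name from the list of things; names that differ only in an ending like _2 or _b are one class to them, and where a whole thing is asked for, a point or a joint stands for the part that bears it (a point fixed in the world has none). Each returns a list of dicts, best first, with "score" (0 to 1); they miss things now and then, are a little off and sometimes report something else, mostly with a low value. They report only what shows in the picture. A call takes as long as a camera call. They do not tell look-alikes from the thing itself.
- finder.boxes_of(target, camera): "centre" ([column, row] in pixels, amid what is visible of it).
The state is a dict: "clock": time; "q": joint angles; "joint_velocities": joint speeds; "joint_torque": joint torques, N m; "position": TCP position; "tcp_rot": TCP orientation; "ft_force": force on the tool from outside, world axes, zero at the start; "wrist_torque": the same for the moment, N m; "gripper_width": opening from 0.0 (shut) to 1.0 (fully open); "gripper_force": force on a finger pad.
Only numpy, scipy, OpenCV 4.12 (cv2) and the standard library are available. Lean on these libraries where they do the work, as an engineer would, in place of code of your own. Each camera call takes 0.05 s, during which the arm holds its last target. There are 200 camera calls.

## Task

Set the end float of this chandelier hanger and lock it: grip the brass castle nut and turn it on (clockwise from above) just to the next slot that lines up with the cross hole of the spindle, never back to the slot before and not past the next one. Then push the red-headed safety pin through slot and hole until its head is home against the nut, and leave it there. The pin must slip in under a light push (under 10 N), so feel for the hole instead of forcing it; grip the polished nut with no more than 40 N and do not wrench it, and leave the glass globe, the brass shade and the screwdriver where they are.

Things in the scene. Friction and masses are not known exactly. Their poses are not given: they have to be found in the camera images.
- hanger: Loft hanger for a chandelier, screwed to the bench: dark steel bridge bracket, 80 mm along its x, 212 mm over the feet along its y, plate top 75 mm above the bench. Origin on the bench under the vertical spindle axis. On the plate: thrust bearing and brass washer (60 mm across, up to 92 mm), then the nut on a 30 mm steel spindle, whose end stands above the nut, 134 to 143 mm above the bench.
- nut_seat (a point): Underside centre of the brass castle nut, 92 mm above the bench on the spindle axis; fixed to the hanger. From here up: hexagon 46 mm across flats, 0 to 24 mm; round castle 42 mm across, 24 to 39 mm, cut by six open-topped slots 7 mm wide whose floors are at 24 mm, one over the middle of each flat.
- slot_floor (a point): Fixed point on the spindle axis at slot floor height (116 mm above the bench). The spindle's level cross hole, 6.6 mm wide, runs through along the hanger's x (black line on the spindle's end). Its height varies with the shims and is not measured: centre anywhere 3.3 to 12.1 mm above this point. In a lined-up slot a pin tip beside the hole butts on the spindle about 14.5 mm from the axis.
- nut (a joint): Angle of the nut in rad, growing clockwise from above (tightening). At 0 (the slot before) and at 1.047 (the next slot) a slot lines up with the cross hole and two flats face along the hanger's x. Starts between 0.2 and 0.8. It drags with 0.25 to 0.4 N m, stays where it is left, and lags a little behind the fingers; 20 to 30 N of grip turns it.
- pin: Safety pin lying on a 4 mm black rubber mat: red square head 22 mm long (along the pin), 14 mm wide and high, and a round steel shank 5.5 mm thick, 54 mm long, tip barely chamfered; about 45 g. Origin on the underside, below the middle of the head; x along the pin to its tip, z up. Shank axis 7 mm above the underside, from x = 11 mm (head's face) to 65 mm (tip). May enter the hole from either end.
- pin_mid (a point): Point on the axis of the pin's shank, 22 mm from the head's face (33 mm ahead of pin along x, 7 mm above it). With the head home against the nut it lies on the nut's axis to within about 2 mm.
- globe: White glass globe shade standing on its neck, 140 mm across and 144 mm high; origin under its middle. Leave it alone.
- dome: Brass dome lamp shade, 128 mm across and 70 mm high, lying on its rim; origin under its middle. Leave it alone.
- screwdriver: Blue-handled screwdriver lying on the bench, 180 mm long, along its x axis. Leave it alone.
Mind the look-alikes: they are no part of the job. Leave any orange look-alike of the hanger alone.

How it is judged (in metres and radians):
On the way:
1. the nut stands at the next slot (within 0.06 rad of 1.047), with the pin still out of it (value of joint nut between 0.987 and 1.107 rad and horizontal distance between pin_mid and hanger above 0.05 m), for 0.3 s.
At the end, for the whole second after the job is handed in: Nut at the next slot (1.047 within 0.06 rad); pin through slot and hole, along the hole within 0.15 rad, head home (pin_mid within 5 mm of the nut's axis, 117 to 130.5 mm above the bench), at rest; globe, dome and screwdriver within 20 mm of their start (value of joint nut between 0.987 and 1.107 rad and horizontal distance between pin_mid and hanger below 0.005 m and angle between the x axis of pin and the x axis of hanger, either way round below 0.15 rad and z of pin_mid in the frame of hanger between 0.117 and 0.1305 m and linear speed of pin below 0.02 m/s and distance of each of globe, dome, screwdriver from where it was at the start of the episode below 0.02 m); the robot touches nothing.
It fails at once if the pin is forced: before it is home it presses on the nut, spindle or bracket with more than 15 N (contact force between pin and hanger above 15 N and horizontal distance between pin_mid and hanger above 0.005 m).
It fails at once if the pin's head is rammed home with more than 40 N (contact force between pin and hanger above 40 N).
It fails at once if the nut is wrenched: the fingers' forces on the hanger add up to more than 90 N (a grip of 45 N a finger) (contact force between the fingers and hanger above 90 N).
It fails at once if the nut is backed off to the slot before (below 0.06 rad) or turned well past the next one (above 1.2 rad) (value of joint nut below 0.06 rad or value of joint nut above 1.2 rad).
It fails at once if the globe, dome or screwdriver is pushed more than 20 mm (distance of any of globe, dome, screwdriver from where it was at the start of the episode above 0.02 m).
It also fails if it takes over 64 s, if anything falls off the work surface, if the arm or the gripper's body presses on something with over 40 N, if the wrist force passes 120 N, or if a joint passes its speed limit or range.

## Working session

There is one attempt and no reset: what is moved stays moved. The work goes in short steps, Python scripts to look and compute and a shell command to move; the robot and the scene stay as the last step left them, time stands still between calls to the robot, and variables do not carry over. Pictures are saved under pics/ and viewed, at most 10 in all, crops included, and the job is handed in when it is done.

```bash
mkdir -p pics; cat > h.py <<'E'
import numpy as np, cv2
from bench import arm, vision, job, finder
from scipy.spatial.transform import Rotation as R
def K(m):
    f=210/np.tan(np.radians(m["fovy"]/2)); return np.array([[f,0,m["cx"]],[0,f,m["cy"]],[0,0,1]])
def ray(m,px,z):
    r=R.from_rotvec(m["rvec"]).as_matrix(); t=np.array(m["tvec"],float).ravel()
    c=-r.T@t; d=r.T@np.linalg.inv(K(m))@[px[0],px[1],1]
    return c+d*(z-c[2])/d[2]
def proj(m,p):
    return cv2.projectPoints(np.atleast_2d(np.array(p,float)),np.array(m["rvec"],float),np.array(m["tvec"],float),K(m),None)[0][:,0]
def save(n,f,crop=None,s=1):
    im=f if crop is None else f[crop[1]:crop[3],crop[0]:crop[2]]
    cv2.imwrite("pics/"+n,cv2.resize(im[:,:,::-1],None,fx=s,fy=s,interpolation=cv2.INTER_CUBIC))
E
python3 - <<'E'
from h import *
s=arm.state();print({k:np.round(v,3) for k,v in s.items()}, arm.pinch_z)
fs=[]
for c in("top","scene"):
    f=vision.grab_frame(c);fs.append(f);m=vision.camera_model(c)
    print(c,m)
    for t in("hanger","nut","pin","globe","dome","screwdriver"):
        for b in finder.boxes_of(t,c)[:3]: print(c,t,np.round(b["centre"]),round(b["score"],2),np.round(ray(m,b["centre"],{"hanger":75,"nut":130,"pin":11}.get(t,20))))
save("a.png",fs[0],s=1.4)
save("b.png",fs[1],s=1.4)
E
```

```text
{'clock': np.float64(0.0), 'q': array([-1.344,  0.468, -0.012,  1.604,  0.006,  1.071, -0.056]), 'joint_velocities': array([ 0.   ,  0.002,  0.001, -0.   , -0.001, -0.001,  0.   ]), 'joint_torque': array([-0.0000e+00, -5.2055e+01, -1.2000e-02, -2.4376e+01, -5.7000e-02,
        1.7000e-02,  0.0000e+00]), 'position': array([173.186, 625.93 , 213.656]), 'tcp_rot': array([-0.   ,  0.135,  0.991, -0.001]), 'ft_force': array([-0.948,  0.995, -0.148]), 'wrist_torque': array([-0.046, -0.031,  0.016]), 'gripper_force': np.float64(0.0), 'gripper_width': np.float64(0.999)} -18.700000000000003
top {'fovy': 52.510304347798154, 'cx': 272.06613253070196, 'cy': 212.1862992474043, 'rvec': array([ 2.22129607, -2.16135125,  0.08412098]), 'tvec': array([ -33.03193879,  531.71885055, 1090.17653916])}
top hanger [268. 211.] 0.97 [531.  -7.  75.]
top hanger [242. 287.] 0.71 [343.  51.  75.]
top hanger [388. 155.] 0.58 [ 679. -304.   75.]
top nut [397. 151.] 0.63 [ 678. -311.  130.]
top nut [240. 283.] 0.54 [360.  53. 130.]
top nut [264. 215.] 0.45 [517.   2. 130.]
top pin [169. 242.] 0.46 [447. 246.  11.]

[... 164 characters left out ...]
527800387755, 'cx': 274.90239693509494, 'cy': 204.06020052502447, 'rvec': array([ 1.08307853,  2.58299658, -0.83373867]), 'tvec': array([ 417.41324047, -262.48846958, 1274.67160573])}
scene hanger [299. 214.] 0.93 [538.  18.  75.]
scene hanger [151. 175.] 0.93 [ 687. -282.   75.]
scene hanger [378. 180.] 0.67 [358.  78.  75.]
scene nut [141. 155.] 0.83 [ 689. -295.  130.]
scene nut [295. 202.] 0.69 [552.  19. 130.]
scene nut [376. 163.] 0.58 [366.  69. 130.]
scene pin [411. 265.] 0.47 [441. 238.  11.]
scene globe [271. 317.] 0.98 [720. 117.  20.]
scene dome [236. 137.] 0.84 [ 454. -272.   20.]
scene dome [414. 266.] 0.28 [443. 245.  20.]
scene screwdriver [168. 239.] 0.57 [ 749. -159.   20.]
```

View pics/a.png

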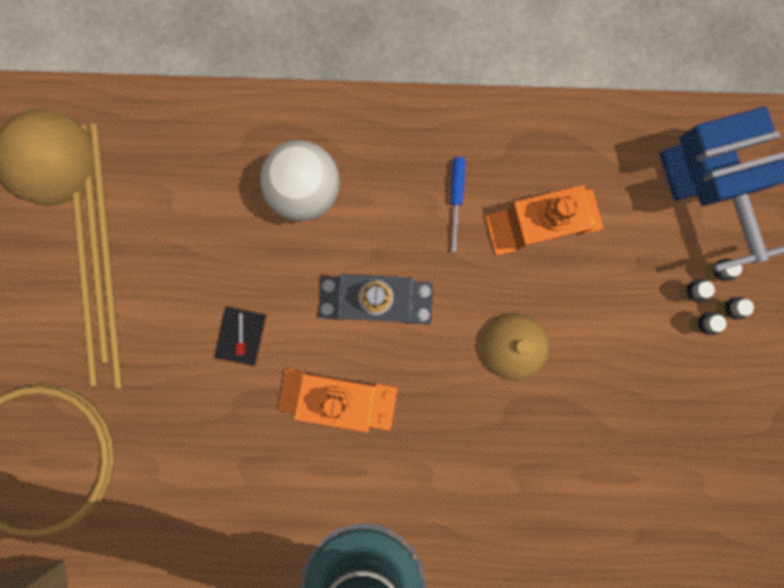

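View pics/b.png

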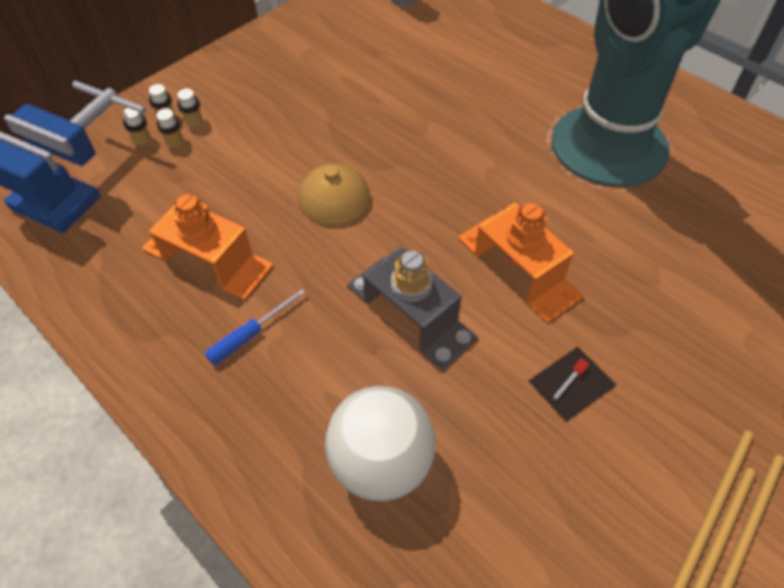

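The top picture shows the dark hanger (real one) at about (268,211), with bridge along world y and its x along world x. Two orange look-alikes are at (240,286) and (400,150). The pin is on its mat at (171,236), head toward the robot, tip toward +x. I'll fly over the pin first.

```bash
python3 -m creep '[{"dp":[0.6,-0.95,0.15],"rot":[0,0,0]},{"dp":[0.6,-0.95,0.15],"rot":[0,0,0]},{"dp":[0.6,-0.95,0.15],"rot":[0,0,0]},{"dp":[0.6,-0.95,0.15],"rot":[0,0,0]},{"dp":[0.6,-0.95,0.15],"rot":[0,0,0]},{"dp":[0.6,-0.95,0.15],"rot":[0,0,0]},{"dp":[0.6,-0.95,0.15],"rot":[0,0,0]},{"dp":[0.6,-0.95,0.15],"rot":[0,0,0]}]'
python3 -m creep '[{"dp":[0.6,-0.95,0],"rot":[0,0,0]},{"dp":[0.6,-0.95,0],"rot":[0,0,0]},{"dp":[0,0,0],"rot":[0,0,0]},{"dp":[0,0,0],"rot":[0,0,0]}]'
python3 - <<'E'
from h import *
m=vision.camera_model("wrist");f=vision.grab_frame("wrist");save("c.png",f)
r=R.from_rotvec(m["rvec"]).as_matrix();print(-r.T@m["tvec"],r[2],m["fovy"])
for b in finder.boxes_of("pin","wrist")[:3]: print(b,ray(m,b["centre"],11))
E
```

```text
clock: 1.7
position: [366.0, 321.2, 263.1]
tcp_rot: [0.0, 0.135, 0.991, 0.0]
ft_force: [0.2, 0.4, 0.1]
gripper_width: 0.999
gripper_force: 0.0
clock: 2.2
position: [413.0, 247.1, 262.7]
tcp_rot: [-0.0, 0.134, 0.991, 0.0]
ft_force: [-0.1, -0.0, -0.3]
gripper_width: 1.005
gripper_force: 0.0
[349.24120149 263.07776296 433.06913955] [ 0.22965944 -0.0628099  -0.97124222] 66.19860388320252
{'centre': [278.6, 201.3], 'score': 0.75} [441.13147494 239.02436897  11.        ]
```

View pics/c.png

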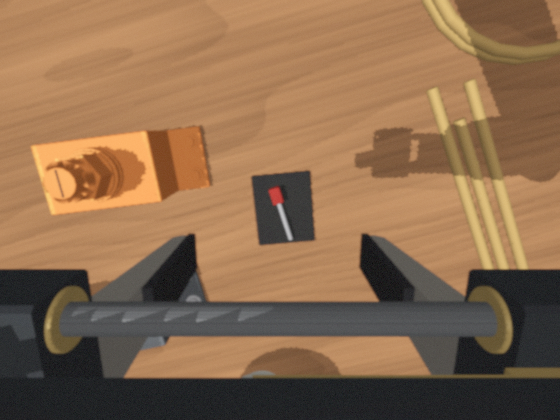

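The wrist view shows the pin head at about (277,195) and its tip at (292,240), pin direction close to world x. Next, look at the nut from above.

```bash
python3 -m creep '[{"dp":[0.4,-0.9,0],"rot":[0,0,0]},{"dp":[0.4,-0.9,0],"rot":[0,0,0]},{"dp":[0.4,-0.9,0],"rot":[0,0,0]},{"dp":[0.4,-0.9,0],"rot":[0,0,0]},{"dp":[0.4,-0.9,0],"rot":[0,0,0]},{"dp":[0.4,-0.9,0],"rot":[0,0,0]},{"dp":[0.4,-0.9,0],"rot":[0,0,0]},{"dp":[0,0,0],"rot":[0,0,0]}]'
python3 -m creep '[{"dp":[0,0,0],"rot":[0,0,0]},{"dp":[0,0,0],"rot":[0,0,0]}]'
python3 - <<'E'
from h import *
m=vision.camera_model("wrist");f=vision.grab_frame("wrist");cv2.imwrite("w1.png",f[:,:,::-1]);import pickle;pickle.dump(m,open("w1.pkl","wb"))
# rectified plane at slot top z=131: world x up, y left
s=5;c=np.array([531,-5]);
def rect(z,n,half=60):
    src=[[c[0]+half,c[1]+half,z],[c[0]+half,c[1]-half,z],[c[0]-half,c[1]-half,z],[c[0]-half,c[1]+half,z]]
    H=cv2.getPerspectiveTransform(proj(m,src).astype(np.float32),np.float32([[0,0],[600,0],[600,600],[0,600]]))
    return cv2.warpPerspective(f,H,(600,600))
o=rect(131,"")
save("d.png",o)
for t in("nut_seat","nut","hanger"):
  for b in finder.boxes_of(t,"wrist")[:2]: print(t,b,ray(m,b["centre"],131))
E
```

```text
clock: 3.3
position: [526.0, -7.3, 262.5]
tcp_rot: [0.0, 0.136, 0.991, -0.001]
ft_force: [0.1, 0.5, 0.8]
gripper_width: 1.005
gripper_force: 0.0
clock: 3.55
position: [525.0, -3.7, 262.5]
tcp_rot: [-0.0, 0.133, 0.991, 0.0]
ft_force: [-1.3, -0.3, -0.8]
gripper_width: 0.999
gripper_force: 0.0
nut_seat {'centre': [275.2, 21.8], 'score': 0.88} [376.13655428  33.29537211 131.        ]
nut_seat {'centre': [141.6, 354.9], 'score': 0.7} [ 652.5663139  -193.40630557  131.        ]
nut {'centre': [274.5, 189.1], 'score': 0.78} [514.40913917  -5.50429493 131.        ]
nut {'centre': [286.7, 7.6], 'score': 0.71} [368.33180134  45.43661641 131.        ]
hanger {'centre': [275.4, 23.3], 'score': 0.82} [377.28529861  33.15432857 131.        ]
hanger {'centre': [277.5, 190.0], 'score': 0.65} [516.00153526  -2.98102923 131.        ]
```

View pics/d.png

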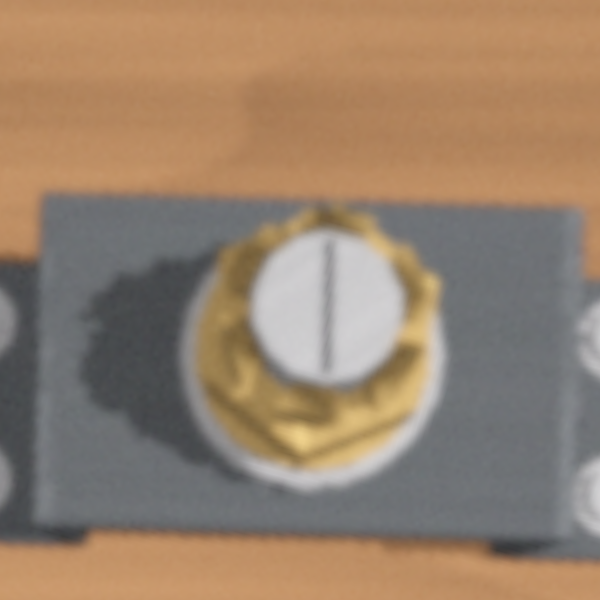

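In the rectified view (z=131 plane), the spindle end is at (328,306) with its line tilted about -2°, the washer is centred at about (314,357), and the hex corner is at (300,458). From these:
- Axis at about (527.7, -10.2); the two independent heights agree.
- Hanger yaw about -0.033.
- Corner radius 26.8, against 26.6 expected.
- Nut angle about 0.65, so about 22.5° to turn.

The tool needs +6° to match the flats.

```bash
python3 -m creep '[{"dp":[0.07,-0.16,-0.5],"rot":[0,0,0.75]},{"dp":[0,0,-0.8],"rot":[0,0,0.75]},{"dp":[0,0,-0.8],"rot":[0,0,0]},{"dp":[0,0,-0.8],"rot":[0,0,0]},{"dp":[0,0,-0.7],"rot":[0,0,0]},{"dp":[0,0,-0.5],"rot":[0,0,0]},{"dp":[0,0,0],"rot":[0,0,0]},{"dp":[0,0,0],"rot":[0,0,0]}]'
python3 -m creep '[{"dp":[0,0,0],"rot":[0,0,0]},{"dp":[0,0,0],"rot":[0,0,0]},{"dp":[0,0,0],"rot":[0,0,0]},{"dp":[0,0,0],"rot":[0,0,0]},{"dp":[0,0,0],"rot":[0,0,0]}]' 0.45 8
```

```text
clock: 4.75
position: [528.7, -11.8, 99.4]
tcp_rot: [0.001, 0.082, 0.997, 0.0]
ft_force: [0.7, 0.0, 0.2]
gripper_width: 1.002
gripper_force: 0.0
clock: 5.38
position: [528.4, -10.7, 98.7]
tcp_rot: [0.0, 0.082, 0.997, 0.001]
ft_force: [-0.0, 3.4, 1.0]
gripper_width: 0.55
gripper_force: 1.7
```

```bash
python3 -m creep '[{"dp":[0,0.04,0],"rot":[0,0,0]},{"dp":[0,0,0],"rot":[0,0,0]},{"dp":[0,0,0],"rot":[0,0,0]}]' 0.6 8
python3 -m creep '[{"dp":[0,0,0],"rot":[0,0,0]},{"dp":[0,0,0],"rot":[0,0,0]},{"dp":[0,0,0],"rot":[0,0,0]}]' 0.7 25
```

```text
clock: 5.75
position: [528.7, -8.6, 98.7]
tcp_rot: [0.0, 0.082, 0.997, 0.001]
ft_force: [2.3, 6.3, -0.2]
gripper_width: 0.499
gripper_force: 8.0
clock: 6.12
position: [528.7, -8.6, 98.7]
tcp_rot: [0.0, 0.082, 0.997, 0.001]
ft_force: [2.1, 5.8, -0.9]
gripper_width: 0.498
gripper_force: 25.0
```

```bash
python3 -m creep '[{"dp":[0,0.015,0],"rot":[0,0,-0.75]},{"dp":[0,0,0],"rot":[0,0,-1]},{"dp":[0,0,0],"rot":[0,0,-1]},{"dp":[0,0,0],"rot":[0,0,-1]},{"dp":[0,0,0],"rot":[0,0,-1]},{"dp":[0,0,0],"rot":[0,0,-1]},{"dp":[0,0,0],"rot":[0,0,0]},{"dp":[0,0,0],"rot":[0,0,0]}]'
python3 -m creep '[{"dp":[0,0,0],"rot":[0,0,0]},{"dp":[0,0,0],"rot":[0,0,0]}]' 0 10
```

```text
clock: 7.12
position: [528.6, -8.8, 98.7]
tcp_rot: [0.0, 0.279, 0.96, 0.001]
ft_force: [1.6, 4.8, -0.3]
gripper_width: 0.496
gripper_force: 24.9
clock: 7.38
position: [527.5, -10.9, 98.4]
tcp_rot: [-0.0, 0.28, 0.96, -0.001]
ft_force: [0.2, 0.2, -0.1]
gripper_width: 0.693
gripper_force: 0.0
```

```bash
python3 -m creep '[{"dp":[0,0,0.5],"rot":[0,0,0.5]},{"dp":[0,0,0.8],"rot":[0,0,1]},{"dp":[0,0,0.8],"rot":[0,0,1]},{"dp":[-0.3,0,0.8],"rot":[0,0,1]},{"dp":[-0.3,0,0.7],"rot":[0,0,0]},{"dp":[0,0,0.5],"rot":[0,0,0]},{"dp":[0,0,0],"rot":[0,0,0]},{"dp":[0,0,0],"rot":[0,0,0]}]'
python3 - <<'E'
from h import *
m=vision.camera_model("wrist");f=vision.grab_frame("wrist")
def rect(z,c,half=50):
    src=[[c[0]+half,c[1]+half,z],[c[0]+half,c[1]-half,z],[c[0]-half,c[1]-half,z],[c[0]-half,c[1]+half,z]]
    H=cv2.getPerspectiveTransform(proj(m,src).astype(np.float32),np.float32([[0,0],[600,0],[600,600],[0,600]]))
    return cv2.warpPerspective(f,H,(600,600),flags=cv2.INTER_CUBIC)
save("e.png",rect(116,[527.7,-10.2]))
r=R.from_rotvec(m["rvec"]).as_matrix();print(-r.T@m["tvec"])
E
```

```text
clock: 8.38
position: [503.5, -10.1, 261.7]
tcp_rot: [-0.001, 0.161, 0.987, -0.0]
ft_force: [-0.2, -1.0, -0.1]
gripper_width: 1.002
gripper_force: 0.0
[441.0324621    9.4777062  432.07408452]
```

View pics/e.png

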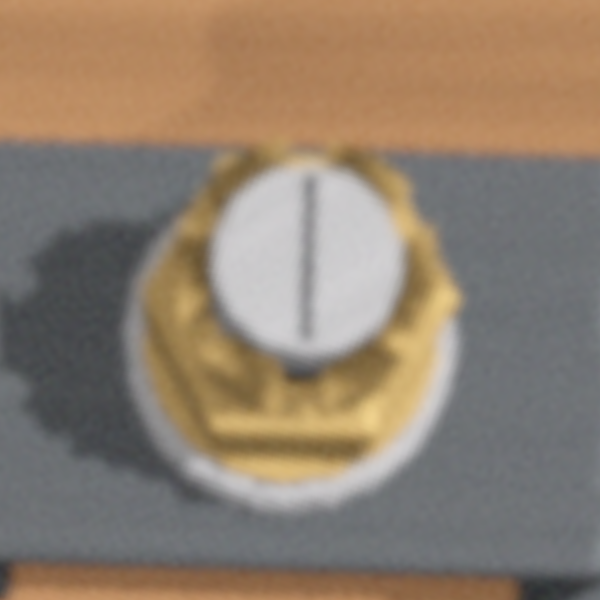

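The rectified view (z=116, 6 px/mm) shows a flat now facing the robot (edge from (210,433) to (378,436)), a slot under the spindle end at (302,370), and corners at (146,297) and (461,298). I'll measure the residual angle numerically.

```bash
python3 - <<'E'
from h import *
im=cv2.imread("pics/e.png");g=cv2.GaussianBlur(cv2.cvtColor(im,cv2.COLOR_BGR2GRAY).astype(float),(0,0),2)
gy=np.gradient(g,axis=0);gx=np.gradient(g,axis=1)
def hl(x0,x1,y0,y1,sg):
    xs=np.arange(x0,x1);ys=[]
    for x in xs:
        w=np.clip(sg*gy[y0:y1,x],0,None)**2; ys.append((w*np.arange(y0,y1)).sum()/w.sum())
    p=np.polyfit(xs,ys,1);r=np.std(ys-np.polyval(p,xs));return np.degrees(np.arctan(p[0])),p[1]+p[0]*300,r
print("flat edges",[hl(225,365,a,b,s) for a,b,s in((405,425,1),(425,443,-1),(440,462,1))])
print("plate top",hl(20,190,130,165,-1),hl(420,590,130,170,-1))
print("plate both",hl(60,540,540,590,1))
ys=np.arange(190,330);xs=[np.average(np.arange(290,330),weights=np.clip(g[y,290:330].max()-8-g[y,290:330],0,None)) for y in ys]
p=np.polyfit(ys,xs,1);print("line cw deg",-np.degrees(np.arctan(p[0])),p)
E
```

```text
flat edges [(np.float64(-0.9840701883162662), np.float64(413.28639463299226), np.float64(2.43928767531166)), (np.float64(0.9388617829786634), np.float64(435.03099490223053), np.float64(0.42183580385062175)), (np.float64(1.2138037569560622), np.float64(456.61797622976366), np.float64(0.5222766647093211))]
plate top (np.float64(1.045111082726726), np.float64(144.99063593377952), np.float64(0.7685112071170994)) (np.float64(1.656921822441614), np.float64(146.80610181524028), np.float64(0.6664196918259151))
plate both (np.float64(-1.3281926353751132), np.float64(579.7427033678794), np.float64(5.396951336837865))
line cw deg 1.7576116658163996 [-3.06857365e-02  3.15338722e+02]
```

The nut stands within about 0.01 rad of the next slot, hanger yaw is about -0.03, and the axis is at (527.3, -10). The grip reading put y nearer -8.7. Now the pin.

```bash
python3 -m creep '[{"dp":[-0.25,0.9,0],"rot":[0,0,0.7]},{"dp":[-0.25,0.9,0],"rot":[0,0,0.7]},{"dp":[-0.25,0.9,0],"rot":[0,0,0.7]},{"dp":[-0.25,0.9,-0.2],"rot":[0,0,0.7]},{"dp":[-0.25,0.9,-0.7],"rot":[0,0,0.7]},{"dp":[-0.25,0.9,-0.8],"rot":[0,0,0.7]},{"dp":[-0.25,0.9,-0.8],"rot":[0,0,0.3]},{"dp":[0,0,-0.7],"rot":[0,0,0]}]'
python3 -m creep '[{"dp":[0,0,0],"rot":[0,0,0]},{"dp":[0,0,0],"rot":[0,0,0]},{"dp":[0,0,0],"rot":[0,0,0]}]'
python3 - <<'E'
from h import *
m=vision.camera_model("wrist");f=vision.grab_frame("wrist");s=arm.state();print(s["position"],s["tcp_rot"])
c=[450,240];half=50;z=11
src=[[c[0]+half,c[1]+half,z],[c[0]+half,c[1]-half,z],[c[0]-half,c[1]-half,z],[c[0]-half,c[1]+half,z]]
H=cv2.getPerspectiveTransform(proj(m,src).astype(np.float32),np.float32([[0,0],[600,0],[600,600],[0,600]]))
o=cv2.warpPerspective(f,H,(600,600));save("f.png",o)
h=o.astype(int);red=(h[...,0]>90)&(h[...,1]<50)&(h[...,2]<60)
k=cv2.connectedComponentsWithStats(red.astype(np.uint8));print(k[2],k[3])
r=R.from_rotvec(m["rvec"]).as_matrix();print(-r.T@m["tvec"])
E
```

```text
clock: 9.43
position: [432.1, 244.6, 132.1]
tcp_rot: [-0.001, 0.001, 1.0, -0.0]
ft_force: [1.7, -0.8, -0.3]
gripper_width: 1.005
gripper_force: 0.0
clock: 9.8
position: [435.0, 242.2, 135.7]
tcp_rot: [0.001, 0.005, 1.0, 0.001]
ft_force: [-0.2, 0.0, 0.4]
gripper_width: 0.997
gripper_force: 0.0
[434.87583472 242.26122555 135.6701503 ] [8.27170780e-04 4.48516516e-03 9.99989401e-01 6.29762728e-04]
[[     0      0    600    600 358876]
 [   271    334      5      5     14]
 [   265    353     86    130   1110]] [[299.52158127 299.03641369]
 [273.42857143 335.85714286]
 [292.85135135 448.92432432]]
[368.58696752 240.98996986 305.90315806]
```

View pics/f.png

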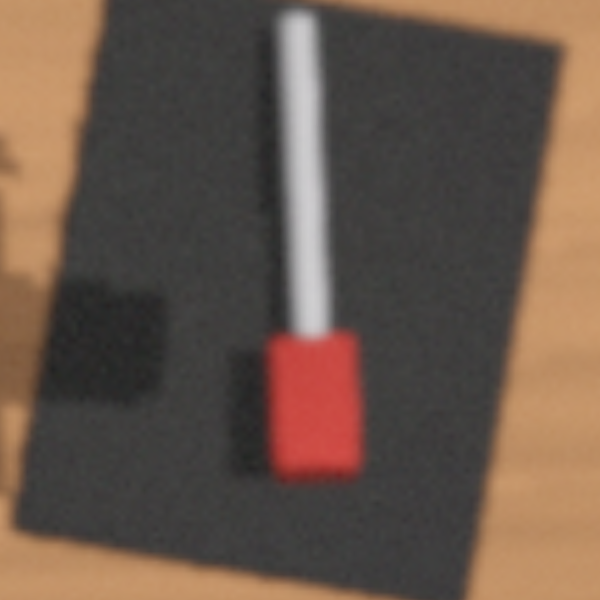

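The rectified view (z=11) shows the pin with shank from (297,15) to (312,337) and head top from (270,335) to (358,472). That puts the head middle at about (432, 238) with yaw +2.7°. I'll grasp the rear of the head.

```bash
python3 -m creep '[{"dp":[-0.15,-0.11,-0.4],"rot":[0,0,0.8]},{"dp":[0,0,-0.8],"rot":[0,0,0]},{"dp":[0,0,-0.8],"rot":[0,0,0]},{"dp":[0,0,-0.6],"rot":[0,0,0]},{"dp":[0,0,-0.4],"rot":[0,0,0]},{"dp":[0,0,-0.2],"rot":[0,0,0]},{"dp":[0,0,0],"rot":[0,0,0]},{"dp":[0,0,0],"rot":[0,0,0]}]'
python3 -m creep '[{"dp":[0,0,0],"rot":[0,0,0]},{"dp":[0,0,0],"rot":[0,0,0]},{"dp":[0,0,0],"rot":[0,0,0]},{"dp":[0,0,0],"rot":[0,0,0]},{"dp":[0,0,0],"rot":[0,0,0]},{"dp":[0,0,0],"rot":[0,0,0]},{"dp":[0,0,0],"rot":[0,0,0]}]' 1 20
```

```text
clock: 10.85
position: [428.7, 238.2, 7.3]
tcp_rot: [0.001, -0.024, 1.0, 0.0]
ft_force: [0.5, -0.9, 0.8]
gripper_width: 1.003
gripper_force: 0.0
clock: 11.72
position: [428.0, 237.9, 6.6]
tcp_rot: [-0.0, -0.024, 1.0, -0.0]
ft_force: [0.4, 0.1, -1.2]
gripper_width: 0.262
gripper_force: 0.0
```

```bash
python3 -m creep '[{"dp":[0,0,0],"rot":[0,0,0]},{"dp":[0,0,0],"rot":[0,0,0]},{"dp":[0,0,0],"rot":[0,0,0]},{"dp":[0,0,0],"rot":[0,0,0]}]' 1 20
```

```text
clock: 12.22
position: [428.1, 237.9, 6.6]
tcp_rot: [-0.0, -0.024, 1.0, 0.0]
ft_force: [-0.6, 0.6, 0.3]
gripper_width: 0.146
gripper_force: 20.0
```

Gripped: 13.4 mm opening, 20 N. Lift, carry to before the slot, and align the yaw.

```bash
python3 -m creep '[{"dp":[0,0,0.6],"rot":[0,0,0]},{"dp":[0,0,0.95],"rot":[0,0,-0.3]},{"dp":[0,0,0.95],"rot":[0,0,-0.4]},{"dp":[0,0,0.95],"rot":[0,0,-0.4]},{"dp":[0,0,0.95],"rot":[0,0,0]},{"dp":[-0.11,-0.7,0.35],"rot":[0,0,0]},{"dp":[0,-0.9,0],"rot":[0,0,0]},{"dp":[0,-0.9,0],"rot":[0,0,0]}]'
python3 -m creep '[{"dp":[0,-0.9,0],"rot":[0,0,0]},{"dp":[0,-0.9,0],"rot":[0,0,0]},{"dp":[0,-0.9,0],"rot":[0,0,0]},{"dp":[0,-0.6,0],"rot":[0,0,0]},{"dp":[0,-0.29,-0.4],"rot":[0,0,0]},{"dp":[0,0,-0.8],"rot":[0,0,0]},{"dp":[0,0,-0.5],"rot":[0,0,0]},{"dp":[0,0,-0.2],"rot":[0,0,0]}]'
python3 -m creep '[{"dp":[0,0,-0.05],"rot":[0,0,0]},{"dp":[0,0,0],"rot":[0,0,0]},{"dp":[0,0,0],"rot":[0,0,0]}]'
python3 - <<'E'
from h import *
m=vision.camera_model("wrist");f=vision.grab_frame("wrist");s=arm.state();print(s["position"],s["tcp_rot"])
c=[500,-8];half=50;z=122
src=[[c[0]+half,c[1]+half,z],[c[0]+half,c[1]-half,z],[c[0]-half,c[1]-half,z],[c[0]-half,c[1]+half,z]]
H=cv2.getPerspectiveTransform(proj(m,src).astype(np.float32),np.float32([[0,0],[600,0],[600,600],[0,600]]))
save("g.png",cv2.warpPerspective(f,H,(600,600),flags=cv2.INTER_CUBIC))
r=R.from_rotvec(m["rvec"]).as_matrix();print(-r.T@m["tvec"])
E
```

```text
clock: 13.22
position: [423.5, 136.9, 196.9]
tcp_rot: [0.0, 0.014, 1.0, 0.0]
ft_force: [-0.2, -0.8, -0.9]
gripper_width: 0.151
gripper_force: 20.0
clock: 14.22
position: [422.9, -5.9, 119.7]
tcp_rot: [-0.001, 0.015, 1.0, -0.0]
ft_force: [-0.7, -1.0, 1.1]
gripper_width: 0.151
gripper_force: 20.0
clock: 14.6
position: [424.2, -5.6, 119.2]
tcp_rot: [0.001, 0.014, 1.0, 0.0]
ft_force: [0.7, -0.6, -0.2]
gripper_width: 0.149
gripper_force: 20.0
[424.13324898  -5.59168748 119.15195941] [6.19127504e-04 1.44750068e-02 9.99895012e-01 2.37463858e-04]
[357.86370131  -5.35462366 289.46330465]
```

View pics/g.png

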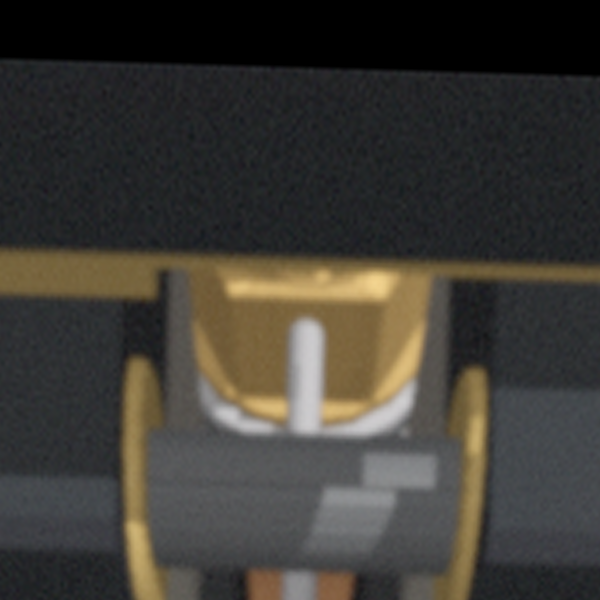

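The hex flat's corners are at (230,295) and (389,295), centre about 310. The pin tip is at (306,320), so it is aligned laterally to about 0.5 mm. Advance gently.

```bash
python3 -m creep '[{"dp":[0.15,-0.005,0],"rot":[0,0,0]},{"dp":[0.1,-0.003,0],"rot":[0,0,0]},{"dp":[0.06,-0.002,0],"rot":[0,0,0]},{"dp":[0,0,0],"rot":[0,0,0]}]'
python3 -m creep '[{"dp":[0.04,-0.001,0],"rot":[0,0,0]},{"dp":[0.04,-0.001,0],"rot":[0,0,0]},{"dp":[0,0,0],"rot":[0,0,0]}]'
```

```text
clock: 15.15
position: [436.2, -6.2, 118.5]
tcp_rot: [-0.0, 0.015, 1.0, -0.0]
ft_force: [-0.6, -0.8, -1.0]
gripper_width: 0.148
gripper_force: 20.0
clock: 15.52
position: [439.4, -6.2, 118.6]
tcp_rot: [0.0, 0.015, 1.0, -0.0]
ft_force: [0.0, -0.4, -0.8]
gripper_width: 0.148
gripper_force: 20.0
```

```bash
python3 -m creep '[{"dp":[0.04,-0.001,0],"rot":[0,0,0]},{"dp":[0,0,0],"rot":[0,0,0]}]'
python3 -m creep '[{"dp":[0.04,-0.001,0],"rot":[0,0,0]},{"dp":[0,0,0],"rot":[0,0,0]}]'
```

```text
clock: 15.78
position: [441.0, -6.2, 118.6]
tcp_rot: [0.0, 0.014, 1.0, 0.0]
ft_force: [0.2, -0.3, 0.2]
gripper_width: 0.15
gripper_force: 20.0
clock: 16.02
position: [442.6, -6.3, 118.6]
tcp_rot: [0.0, 0.014, 1.0, 0.0]
ft_force: [-1.3, 0.4, -0.5]
gripper_width: 0.153
gripper_force: 20.0
```

```bash
for i in 1 ; do python3 -m creep '[{"dp":[0,0.025,0],"rot":[0,0,0]},{"dp":[0,0,0],"rot":[0,0,0]},{"dp":[0,0,0],"rot":[0,0,0]}]'; python3 -m creep '[{"dp":[0,-0.025,0],"rot":[0,0,0]},{"dp":[0,-0.025,0],"rot":[0,0,0]},{"dp":[0,0,0],"rot":[0,0,0]},{"dp":[0,0,0],"rot":[0,0,0]}]'; done
```

```text
clock: 16.4
position: [442.5, -5.3, 118.6]
tcp_rot: [0.0, 0.015, 1.0, 0.0]
ft_force: [0.2, -0.8, -0.5]
gripper_width: 0.146
gripper_force: 20.0
clock: 16.9
position: [442.5, -7.3, 118.6]
tcp_rot: [-0.0, 0.015, 1.0, 0.0]
ft_force: [-0.9, 0.2, -0.6]
gripper_width: 0.148
gripper_force: 20.0
```

```bash
python3 -m creep '[{"dp":[0.02,0.024,0],"rot":[0,0,0]},{"dp":[0.02,-0.001,0],"rot":[0,0,0]},{"dp":[0,0,0],"rot":[0,0,0]}]'
python3 -m creep '[{"dp":[0.04,-0.001,0],"rot":[0,0,0]},{"dp":[0,0,0],"rot":[0,0,0]},{"dp":[0,0,0],"rot":[0,0,0]}]'
```

```text
clock: 17.27
position: [444.2, -6.3, 118.6]
tcp_rot: [0.0, 0.014, 1.0, 0.0]
ft_force: [0.4, -0.2, -0.7]
gripper_width: 0.15
gripper_force: 20.0
clock: 17.65
position: [445.5, -6.4, 118.5]
tcp_rot: [-0.0, 0.015, 1.0, 0.0]
ft_force: [-1.1, -0.9, -0.5]
gripper_width: 0.151
gripper_force: 20.0
```

```bash
python3 -m creep '[{"dp":[0.03,-0.001,0],"rot":[0,0,0]},{"dp":[0,0,0],"rot":[0,0,0]},{"dp":[0,0,0],"rot":[0,0,0]}]'
python3 -m creep '[{"dp":[0.03,-0.001,0],"rot":[0,0,0]},{"dp":[0,0,0],"rot":[0,0,0]},{"dp":[0,0,0],"rot":[0,0,0]}]'
```

```text
clock: 18.02
position: [447.0, -6.5, 118.6]
tcp_rot: [0.0, 0.015, 1.0, -0.0]
ft_force: [-0.7, -0.1, -2.0]
gripper_width: 0.15
gripper_force: 20.0
clock: 18.4
position: [448.0, -6.5, 118.5]
tcp_rot: [-0.0, 0.014, 1.0, 0.0]
ft_force: [-0.8, 0.2, -1.5]
gripper_width: 0.152
gripper_force: 20.0
```

```bash
python3 -m creep '[{"dp":[0,0.025,0],"rot":[0,0,0]},{"dp":[0,0,0],"rot":[0,0,0]},{"dp":[0,0,0],"rot":[0,0,0]}]'; python3 -m creep '[{"dp":[0,-0.025,0],"rot":[0,0,0]},{"dp":[0,-0.025,0],"rot":[0,0,0]},{"dp":[0,0,0],"rot":[0,0,0]},{"dp":[0,0,0],"rot":[0,0,0]}]'
```

```text
clock: 18.77
position: [448.1, -5.6, 118.6]
tcp_rot: [0.0, 0.015, 1.0, -0.0]
ft_force: [0.3, -0.4, -2.6]
gripper_width: 0.149
gripper_force: 20.0
clock: 19.27
position: [448.1, -7.3, 118.6]
tcp_rot: [0.0, 0.014, 1.0, 0.0]
ft_force: [0.1, 1.0, -2.1]
gripper_width: 0.151
gripper_force: 20.0
```

```bash
python3 -m creep '[{"dp":[0.03,0.024,0],"rot":[0,0,0]},{"dp":[0.03,-0.001,0],"rot":[0,0,0]},{"dp":[0,0,0],"rot":[0,0,0]}]'
python3 -m creep '[{"dp":[0.04,-0.001,0],"rot":[0,0,0]},{"dp":[0,0,0],"rot":[0,0,0]},{"dp":[0,0,0],"rot":[0,0,0]}]'
```

```text
clock: 19.65
position: [450.5, -6.7, 118.5]
tcp_rot: [-0.0, 0.015, 1.0, -0.0]
ft_force: [-1.0, 0.2, -2.0]
gripper_width: 0.149
gripper_force: 20.0
clock: 20.02
position: [452.2, -6.6, 118.6]
tcp_rot: [0.0, 0.015, 1.0, -0.0]
ft_force: [-0.7, 0.4, -2.8]
gripper_width: 0.152
gripper_force: 20.0
```

```bash
python3 - <<'E'
from h import *
m=vision.camera_model("wrist");f=vision.grab_frame("wrist");s=arm.state();print(s["position"],s["ft_force"],s["wrist_torque"])
c=[520,-8];half=40;z=122
src=[[c[0]+half,c[1]+half,z],[c[0]+half,c[1]-half,z],[c[0]-half,c[1]-half,z],[c[0]-half,c[1]+half,z]]
H=cv2.getPerspectiveTransform(proj(m,src).astype(np.float32),np.float32([[0,0],[400,0],[400,400],[0,400]]))
a=cv2.warpPerspective(f,H,(400,400),flags=cv2.INTER_CUBIC)
f2=vision.grab_frame("scene");m2=vision.camera_model("scene");p=proj(m2,[[515,-8,122]])[0].astype(int);print(p)
b=cv2.resize(f2[p[1]-35:p[1]+35,p[0]-35:p[0]+35],(400,400),interpolation=cv2.INTER_CUBIC)
save("h.png",np.hstack([a,b]))
E
```

```text
[452.20105958  -6.6547768  118.6089452 ] [-1.1552301  -0.58986617 -2.81764742] [-0.01777269  0.25904011 -0.02731866]
[298 185]
```

View pics/h.png

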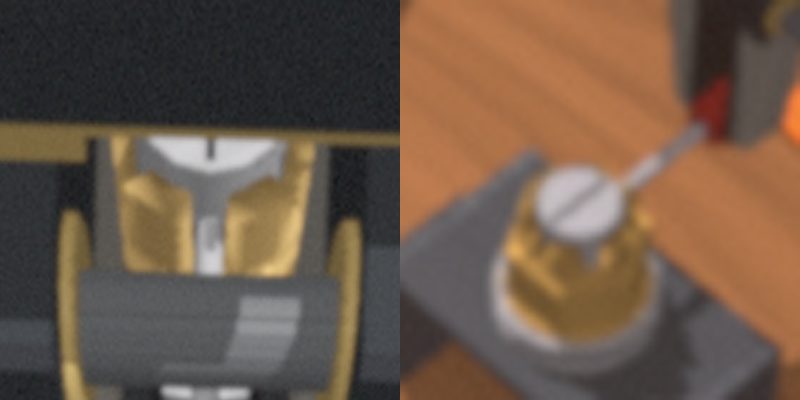

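Left: the pin lies centred in the slot (col 210), in line with the black line (col 211). Right: the shank enters the spindle. It found the hole. The downward force of 2-3 N says the tool is slightly high, so I'll lower it and continue.

```bash
python3 -m creep '[{"dp":[0,0,-0.01],"rot":[0,0,0]},{"dp":[0.05,-0.0015,0],"rot":[0,0,0]},{"dp":[0.05,-0.0015,0],"rot":[0,0,0]},{"dp":[0,0,0],"rot":[0,0,0]}]'
python3 -m creep '[{"dp":[0.05,-0.0015,-0.005],"rot":[0,0,0]},{"dp":[0.05,-0.0015,0],"rot":[0,0,0]},{"dp":[0,0,0],"rot":[0,0,0]}]'
```

```text
clock: 20.62
position: [456.5, -6.7, 118.3]
tcp_rot: [0.0, 0.014, 1.0, -0.0]
ft_force: [-1.5, 0.4, -2.0]
gripper_width: 0.147
gripper_force: 20.0
clock: 21.0
position: [460.6, -6.8, 118.1]
tcp_rot: [0.0, 0.014, 1.0, -0.0]
ft_force: [0.0, 0.1, -1.1]
gripper_width: 0.146
gripper_force: 20.0
```

```bash
python3 -m creep '[{"dp":[0.06,-0.002,-0.005],"rot":[0,0,0]},{"dp":[0.06,-0.002,0],"rot":[0,0,0]},{"dp":[0.06,-0.002,0],"rot":[0,0,0]},{"dp":[0,0,0],"rot":[0,0,0]}]'
python3 -m creep '[{"dp":[0.06,-0.002,0],"rot":[0,0,0]},{"dp":[0.06,-0.002,0],"rot":[0,0,0]},{"dp":[0.06,-0.002,0],"rot":[0,0,0]},{"dp":[0,0,0],"rot":[0,0,0]}]'
```

```text
clock: 21.5
position: [467.8, -7.1, 117.9]
tcp_rot: [0.0, 0.015, 1.0, -0.0]
ft_force: [1.5, 0.3, -0.5]
gripper_width: 0.144
gripper_force: 20.0
clock: 22.0
position: [474.8, -7.3, 117.8]
tcp_rot: [0.0, 0.015, 1.0, -0.0]
ft_force: [-0.2, 0.9, -0.7]
gripper_width: 0.148
gripper_force: 20.0
```

```bash
python3 -m creep '[{"dp":[0.06,-0.002,0],"rot":[0,0,0]},{"dp":[0.06,-0.002,0],"rot":[0,0,0]},{"dp":[0.06,-0.002,0],"rot":[0,0,0]},{"dp":[0,0,0],"rot":[0,0,0]}]'
python3 -m creep '[{"dp":[0.03,-0.001,0],"rot":[0,0,0]},{"dp":[0.03,-0.001,0],"rot":[0,0,0]},{"dp":[0.03,-0.001,0],"rot":[0,0,0]},{"dp":[0,0,0],"rot":[0,0,0]}]'
python3 -m creep '[{"dp":[0.03,-0.001,0],"rot":[0,0,0]},{"dp":[0,0,0],"rot":[0,0,0]}]'
```

```text
clock: 22.5
position: [482.0, -7.6, 117.8]
tcp_rot: [0.0, 0.014, 1.0, -0.0]
ft_force: [-0.3, 0.1, -1.3]
gripper_width: 0.152
gripper_force: 20.0
clock: 23.0
position: [485.4, -7.7, 117.8]
tcp_rot: [0.0, 0.015, 1.0, -0.0]
ft_force: [-0.1, -0.1, -0.9]
gripper_width: 0.148
gripper_force: 20.0
clock: 23.25
position: [486.6, -7.7, 117.8]
tcp_rot: [0.0, 0.014, 1.0, 0.0]
ft_force: [-0.7, 0.3, -0.9]
gripper_width: 0.149
gripper_force: 20.0
```

```bash
python3 -m creep '[{"dp":[0.03,-0.001,0],"rot":[0,0,0]},{"dp":[0.02,-0.001,0],"rot":[0,0,0]},{"dp":[0,0,0],"rot":[0,0,0]}]'
python3 -m creep '[{"dp":[0.02,0,0],"rot":[0,0,0]},{"dp":[0,0,0],"rot":[0,0,0]}]'
python3 -m creep '[{"dp":[0.015,0,0],"rot":[0,0,0]},{"dp":[0,0,0],"rot":[0,0,0]}]'
```

```text
clock: 23.62
position: [488.6, -7.8, 117.8]
tcp_rot: [0.0, 0.015, 1.0, -0.0]
ft_force: [-0.3, -0.2, 0.1]
gripper_width: 0.147
gripper_force: 20.0
clock: 23.88
position: [489.4, -7.8, 117.8]
tcp_rot: [0.0, 0.015, 1.0, 0.0]
ft_force: [0.1, -0.1, -0.9]
gripper_width: 0.15
gripper_force: 20.0
clock: 24.12
position: [490.0, -7.8, 117.8]
tcp_rot: [0.0, 0.015, 1.0, 0.0]
ft_force: [-0.7, 0.2, -1.2]
gripper_width: 0.147
gripper_force: 20.0
```

```bash
python3 -m creep '[{"dp":[0.02,0,0],"rot":[0,0,0]},{"dp":[0,0,0],"rot":[0,0,0]}]'
python3 -m creep '[{"dp":[0.02,0,0],"rot":[0,0,0]},{"dp":[0,0,0],"rot":[0,0,0]}]'
python3 -m creep '[{"dp":[0.02,0,0],"rot":[0,0,0]},{"dp":[0,0,0],"rot":[0,0,0]}]'
```

```text
clock: 24.38
position: [490.7, -7.8, 117.8]
tcp_rot: [-0.0, 0.015, 1.0, -0.0]
ft_force: [-0.4, -0.0, -1.2]
gripper_width: 0.147
gripper_force: 20.0
clock: 24.62
position: [490.8, -7.8, 117.7]
tcp_rot: [-0.001, 0.015, 1.0, 0.0]
ft_force: [-1.9, -0.6, 1.8]
gripper_width: 0.151
gripper_force: 20.0
clock: 24.88
position: [491.0, -7.8, 117.6]
tcp_rot: [-0.001, 0.015, 1.0, 0.0]
ft_force: [-5.2, -0.2, 3.5]
gripper_width: 0.148
gripper_force: 20.0
```

Head home: 5 N of contact at x=491, where expected. Release and withdraw upwards, then check.

```bash
python3 -m creep '[{"dp":[-0.01,0,0],"rot":[0,0,0]},{"dp":[0,0,0],"rot":[0,0,0]},{"dp":[0,0,0],"rot":[0,0,0]},{"dp":[0,0,0],"rot":[0,0,0]}]' 0.3 10
python3 -m creep '[{"dp":[0,0,0.3],"rot":[0,0,0]},{"dp":[0,0,0.7],"rot":[0,0,0]},{"dp":[0,0,0.9],"rot":[0,0,0]},{"dp":[0,0,0.9],"rot":[0,0,0]},{"dp":[0,0,0.7],"rot":[0,0,0]},{"dp":[0,0,0],"rot":[0,0,0]},{"dp":[0,0,0],"rot":[0,0,0]}]' 0
python3 - <<'E'
from h import *
m=vision.camera_model("wrist");f=vision.grab_frame("wrist")
c=[520,-8];half=50;z=122
src=[[c[0]+half,c[1]+half,z],[c[0]+half,c[1]-half,z],[c[0]-half,c[1]-half,z],[c[0]-half,c[1]+half,z]]
H=cv2.getPerspectiveTransform(proj(m,src).astype(np.float32),np.float32([[0,0],[400,0],[400,400],[0,400]]))
a=cv2.warpPerspective(f,H,(400,400),flags=cv2.INTER_CUBIC)
f2=vision.grab_frame("scene");b=cv2.resize(f2[150:220,263:333],(400,400),interpolation=cv2.INTER_CUBIC)
save("i.png",np.hstack([a,b]))
E
```

```text
clock: 25.38
position: [492.1, -7.8, 117.8]
tcp_rot: [0.0, 0.014, 1.0, -0.0]
ft_force: [0.0, 0.5, -0.6]
gripper_width: 0.558
gripper_force: 0.0
clock: 26.25
position: [491.4, -7.8, 257.5]
tcp_rot: [-0.0, 0.014, 1.0, 0.0]
ft_force: [0.6, 1.2, -1.0]
gripper_width: 0.999
gripper_force: 0.0
```

View pics/i.png

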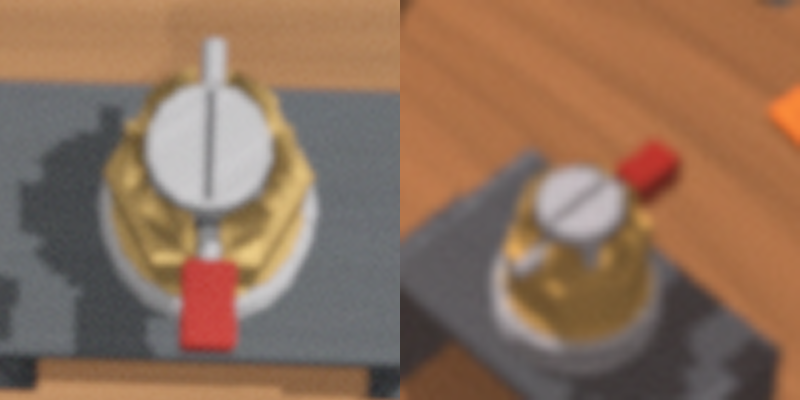

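The left view shows the pin through slot and spindle, head at (209,305) against the nut, and tip emerging at (216,40). The tip is about 33 mm past the axis, against 32 expected, so pin_mid is within 1-2 mm. The right view confirms it.

```bash
python3 -c "
from bench import job
print(job.finish_job())"
```

```text
the job is handed in; nothing more can be done
None
```

The job is handed in; the judge gave no verdict. I turned the nut on to the next slot (measured within about 0.01 rad), pushed the pin through slot and hole with a light push until its head was home (about 5 N), and withdrew the gripper clear.

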